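# Tuck the ledge strip under the display board's header and hold it down

## Task

The key display board lies on its back on the bench for repair. Pick up the aluminium ledge strip and tuck the free edge of its flange under the near edge of the board's blue header panel, fully home against the stop batten underneath, without lifting the header and without shoving the key tray, padlock or screwdriver about. Finish while still holding the strip there, pressed down flat on the board with a light, steady push of about 10 N so that the mounting tape can grip: do not let go.

Things in the scene. Friction and masses are not known exactly. Their poses are not given: they have to be found in the camera images.
- ledge: Loose strip of bare aluminium, L-shaped in section, 200 mm long, about 0.3 kg, lying flange down on the bench left or right of the board. Flange 80 mm wide, 5 mm thick; along one long edge stands a rail 10 mm thick, its top 32 mm above the underside. Origin: on the underside, under the middle of the rail. x runs from the rail (-5 to +5 mm) across the flange to its free edge (+75 mm), y along the strip, z up.
- ledge_rail (a point): Middle of the top of the ledge's rail (black bead), 32 mm above the ledge's origin. The rail is the place to grip it: from above, fingers closing along the ledge's x, tips just clear of the flange.
- ledge_edge (a point): Middle of the underside of the flange's free edge, the edge to be tucked: 75 mm along the ledge's x from its origin.
- board: Plywood display board fixed to the bench, lying on its back: 300 mm (x) by 280 mm (y), 15 mm thick. Origin: centre of its underside, at bench level; x points away from the robot towards the header's hinge, y to the left, z up. Two strips of white mounting tape mark where the flange belongs.
- seat (a point): Where the ledge's origin belongs on the board's face: board x = -70 mm, y = 0, z = 15 mm (axes as the board's; ledge x along board x). Up to 9 mm sideways is fine. With the ledge home, 35 mm of flange is under the header and 35 mm shows between header and rail.
- stop (a point): Middle of the foot of the stop batten's near face, under the header, at board x = +5 mm, y = 0, z = 15 mm: the tucked edge butts against it when home. Battens are wood, 9 mm high; two side battens, inner faces at board y = -109 and +109 mm, begin at x = -25 mm and run back under the header, so the 200 mm strip passes between them.
- header (a joint): Angle of the blue header panel (160 x 240 mm, 5 mm thick) about its hinge along the board's far side, rad: 0 lying on its battens, as at the start; grows as its near edge rises (0.04 is 6 mm there). It lies by its own weight only, 0.25 kg, no spring: about 1.2 N under its near edge lifts it. Brass sample keys and a lock cylinder are fixed on it, up to 22 mm above its top.
- header_lip (a point): Middle of the lower side of the header's free near edge: board x = -30 mm, y = 0, z = 24 mm when down, so 9 mm above the board's face: the slot takes the 5 mm flange with 4 mm to spare.
- key_tray: Grey plastic tray of key blanks, 150 x 100 x 32 mm, on the bench on the other side of the board from the ledge. To be left alone. Origin: centre of its underside.
- padlock: Brass padlock lying on the bench, 85 x 45 x 20 mm, to be left alone. Origin: under its body.
- screwdriver: Red-handled screwdriver lying on the bench, about 200 mm long, to be left alone. Origin: its underside near the middle.
Things that resemble listed ones, but are neither listed nor needed, are in the scene too. Of the things shaped like the ledge, the aluminium one is meant.

How it is judged:
By the outcome, as a careful person would: the job done as asked, in the order asked, and still so for the second after the job is handed in, while the arm keeps its last pose, push and grip.
It also fails if it takes over 48 s, if anything falls off the work surface, if the arm or the gripper's body presses on something with over 40 N, if the wrist force passes 120 N, or if a joint passes its speed limit or range.

## Robot

A 6-joint arm with a two-finger parallel gripper is mounted at the origin on the work surface. World frame = base frame: x ahead of the robot, y to its left, z up, the work surface at z = 0. Lengths are in m, angles in rad, forces in N, time in s.
With the tool pointing down it reaches from about 0.275 to 0.85 m from the base axis. Payload 19 kg.
Tool frame: the origin (TCP) lies between the finger pads; the fingertips stand 25 mm ahead of it and the grasp point (between the pads) lies 6 mm ahead of it (manip.tip_reach is the distance from the TCP to the fingertips, in m); z points along the fingers, y is the line along which they close (so a half turn about z gives the same grasp; the last joint's range is limited). The gripper opens to 85 mm and grips with 20 to 120 N. Pads are 22 mm wide; open, the fingers measure 114 mm over their backs; the gripper's body (76 mm by 85 mm) begins 54 mm behind the grasp point. The pads swing forward as they close: fully open they stand 13 mm farther back than shut.
Start: joints at [-1.274, 0.15, 1.437, -0, 1.554, -0.134], TCP at [0.24, -0.522, 0.256] pointing down, gripper open.
Joint ranges: [-2.8, 2.8], [-0.68, 2.1], [0.12, 2.68], [-1.39, 4.53], [0.16, 2.79], [-2.81, 2.81]. Speed limits (rad/s): [1.89, 1.89, 2.22, 3.01, 3.01, 3.01].

## Interface

Orientations are given as [roll, pitch, yaw] about the fixed x, y, z axes, in that order (R = Rz(yaw) Ry(pitch) Rx(roll)).
In Python, from rig import sensors, optics, manip gives the robot as it stands. The module is installed in compiled form; this text tells all that it offers.
- The arm moves only by the tool jog_arm, never from a script. Its argument "motion" is a list of rows, each an object of numbers: "tx", "ty", "tz": the shift along the tool's x, y, z in cm; "spin": the turn about the tool's z in degrees. In form: [{"tx": .., "ty": .., "tz": .., "spin": ..}, ...]. A call has 1 to 20 rows; each row shifts and turns the commanded pose from where the row before left it, along the tool's axes as they then stand; what a row does not reach is not made up. A row lasts 1/12 s, in which the tool goes at most 41.7 mm and 7.16 degrees, less where a joint would pass 70% of its speed; a pose out of reach is approached as far as the arm can. A call with a gripper value outside its range is refused whole. "jaw" is the closure, from 0 (fully open) to 1 (shut), set as the call begins (left out, the last holds). The fingers move at their own pace and stop on an object; "newtons" is the grip in N (left out, the last holds). Time passes only in rows, so rows that do not move let the fingers close. It gives the time, the measured TCP pose, the force, the opening and the grip force at its end, in the units of the state.
- sensors.sense(): the state, without advancing time (a new reading comes with each control period).
- optics.get_image(name): name is "scene" or "top" or "wrist"; returns the picture (420x560x3 uint8, blue, green, red); there is no depth.
- optics.camera_model(name): a dict with "fx", "fy", "cx", "cy" (pixels), "cam_to_world" (4x4, takes a point from camera to world coordinates). Camera axes: x right, y down, z forward; pixel columns grow to the right and rows downward; lengths in m; the calibration is good to about 2 mm. A picture is of the moment at which its call begins: read the wrist's pose just before it. camera_model takes no time and is no camera call; for the wrist camera it gives the pose at the moment of the call.
- manip.sign_off(): hands the job in; it is judged then, once.
The state is a dict: "time": time; "joints": joint angles; "joint_velocities": joint speeds; "tau": joint torques, N m; "position": TCP position; "orientation": TCP orientation; "contact_force": force on the tool from outside, world axes, zero at the start; "torque": the same for the moment, N m; "width": opening from 0.0 (shut) to 1.0 (fully open); "grip_force": force on a finger pad.
Only numpy, scipy, OpenCV 4.12 (cv2) and the standard library are available. Lean on these libraries where they do the work, as an engineer would, in place of code of your own. Each camera call takes 0.05 s, during which the arm holds its last target. There are 200 camera calls.

## Working session

There is one attempt and no reset: what is moved stays moved. The work goes in short steps, Python scripts to look and compute and a tool call to move; the robot and the scene stay as the last step left them, time stands still between calls to the robot, and variables do not carry over. Pictures are saved under pics/ and viewed, at most 10 in all, crops included, and the job is handed in when it is done.

Besides the shell and the picture viewer there is one more tool, called in YAML: its name, and indented under it one key for each argument. jog_arm: Moves the arm, as the interface text tells. Its arguments: {"type":"object","properties":{"motion":{"type":"array","items":{"type":"object","properties":{"tx":{"type":"number"},"ty":{"type":"number"},"tz":{"type":"number"},"spin":{"type":"number"}}}},"jaw":{"type":"number"},"newtons":{"type":"number"}},"required":["motion"]}

```bash
mkdir -p pics; cat > h.py <<'E'
import numpy as np, cv2
from rig import sensors, optics, manip
def ray(name,u,v,z,m=None):
    m=m or optics.camera_model(name); T=np.array(m["cam_to_world"])
    d=T[:3,:3]@np.array([(u-m["cx"])/m["fx"],(v-m["cy"])/m["fy"],1]); o=T[:3,3]
    return o+d*(z-o[2])/d[2]
def proj(name,p,m=None):
    m=m or optics.camera_model(name); T=np.array(m["cam_to_world"])
    c=T[:3,:3].T@(np.array(p)-T[:3,3]); return np.array([m["fx"]*c[0]/c[2]+m["cx"],m["fy"]*c[1]/c[2]+m["cy"]])
E
python3 - <<'E'
from h import *
s=sensors.sense();print(s)
for n in("top","scene"):
    i=optics.get_image(n); cv2.imwrite(f"pics/{n}0.png",i)
    m=optics.camera_model(n);print(n,m["fx"],np.round(m["cam_to_world"],3).tolist())
E
```

```text
{'time': 0.0, 'joints': array([-1.27403100e+00,  1.50963264e-01,  1.43799490e+00,  1.13315713e-05,
        1.55383245e+00, -1.33985433e-01]), 'joint_velocities': array([-0.00111184, -0.00144926,  0.00263041,  0.00059522, -0.00019009,
       -0.00148426]), 'tau': array([-1.18615321e-04, -7.13054323e+01, -5.70867848e+01, -2.21320824e-04,
        9.05590510e-03, -1.72161890e-05]), 'position': array([ 0.24002218, -0.5222707 ,  0.25570639]), 'orientation': array([-3.14040694e+00, -1.71257473e-04,  4.30750459e-01]), 'contact_force': array([ 1.20086044,  0.04628574, -0.84256317]), 'torque': array([ 0.02001878,  0.02581892, -0.05332884]), 'grip_force': 0.0, 'width': 1.00065635416009}
top 531.5786443078586 [[0.028, -0.991, 0.128, 0.3], [-1.0, -0.028, -0.001, -0.014], [0.005, -0.128, -0.992, 1.551], [0.0, 0.0, 0.0, 1.0]]
scene 478.21491619715556 [[-0.785, 0.424, -0.452, 1.061], [0.62, 0.531, -0.578, 0.733], [-0.005, -0.734, -0.679, 0.908], [0.0, 0.0, 0.0, 1.0]]
```

View pics/top0.png

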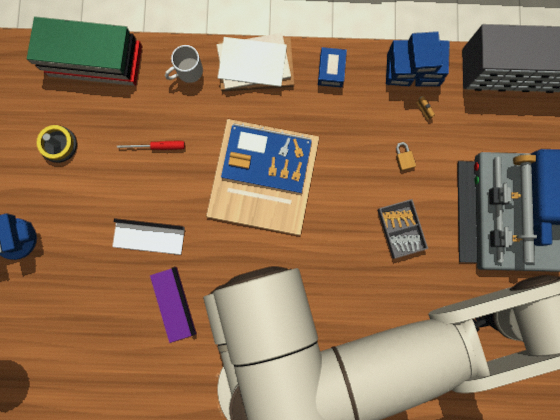

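View pics/scene0.png

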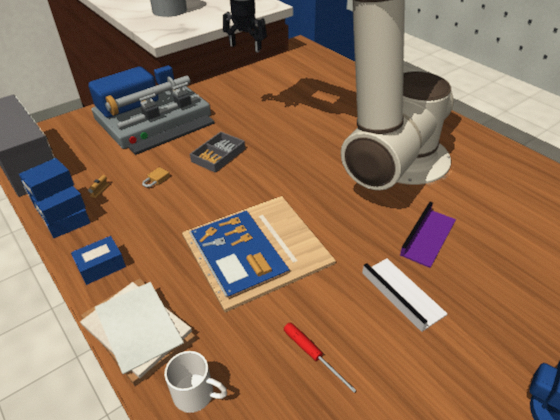

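Shaped like the ledge: the bright strip in top (148,237) and the purple one at (172,305). The bare aluminium one is the bright strip. Its rail seems to be on the far side (112–184, ~224). I'll check this in a close crop.

```bash
python3 - <<'E'
from h import *
i=cv2.imread("pics/top0.png"); 
a=cv2.resize(i[205:265,95:205],None,fx=7,fy=7,interpolation=cv2.INTER_CUBIC)[:,:]
cv2.imwrite("pics/c1.png",a[:420,:770])
b=cv2.resize(i[110:245,195:330],None,fx=4.4,fy=4.4,interpolation=cv2.INTER_CUBIC)
cv2.imwrite("pics/c2.png",b)
E
```

```text
(no output)
```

View pics/c1.png

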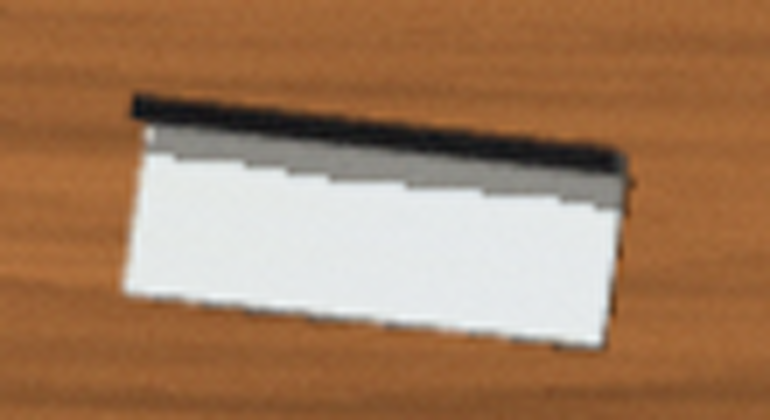

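View pics/c2.png

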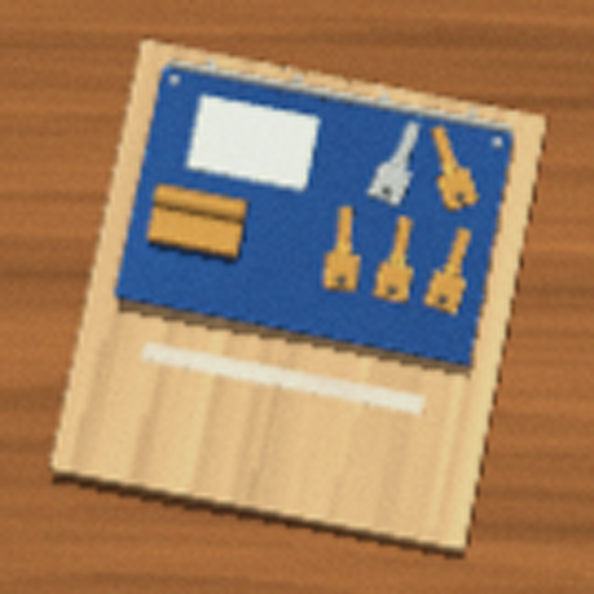

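The crop shows the bright aluminium strip, with its black rail top running from crop (133,107) to (625,160), on the side away from the robot. The flange points towards the robot. The board crop shows the board corners, the header's near edge and the tape.

```bash
python3 - <<'E'
from h import *
m=optics.camera_model("top")
def P(x,y,f,ox,oy,z): return ray("top",(x+.5)/f-.5+ox,(y+.5)/f-.5+oy,z,m)
L=[P(133,107,7,95,205,.032),P(624,159,7,95,205,.032)]
F=[P(125,293,7,95,205,.005),P(603,347,7,95,205,.005)]
print("rail",L,np.linalg.norm(L[0]-L[1]),"free",F,np.linalg.norm(F[0]-F[1]))
c=(L[0]+L[1])/2; f=(F[0]+F[1])/2; d=L[0]-L[1]; print("mid",c,f,np.linalg.norm((c-f)[:2]),"yaw of ydir",np.degrees(np.arctan2(d[1],d[0])),"x dir",np.degrees(np.arctan2(*(f-c)[1::-1])))
B=np.array([P(x,y,4.4,195,110,.015) for x,y in((143,42),(545,117),(467,551),(52,472))])
print("board",B.round(4).tolist(),[np.linalg.norm(B[i]-B[(i+1)%4]).round(4) for i in range(4)])
bc=B.mean(0);print("bc",bc)
for a,b in((1,0),(2,3),(3,0),(2,1)):
    d=B[b]-B[a];print(np.degrees(np.arctan2(d[1],d[0])))
H=[P(118,298,4.4,195,110,.029),P(470,360,4.4,195,110,.029)];d=H[0]-H[1];print("hdr",(H[0]+H[1])/2,np.linalg.norm(d),np.degrees(np.arctan2(d[1],d[0])))
print(optics.camera_model("wrist"))
s=sensors.sense();print(s["orientation"])
E
```

```text
rail [array([0.45998539, 0.45284768, 0.032     ]), array([0.4443175 , 0.25054804, 0.032     ])] 0.20290546576875063 free [array([0.38517983, 0.45922393, 0.005     ]), array([0.36844552, 0.25998927, 0.005     ])] 0.19993620587725225
mid [0.45215144 0.35169786 0.032     ] [0.37681268 0.3596066  0.005     ] 0.07575274141965944 yaw of ydir 85.57134575253761 x dir 174.00728019422556
board [[0.773, 0.1407, 0.015], [0.7288, -0.1325, 0.015], [0.4336, -0.0865, 0.015], [0.4782, 0.189, 0.015]] [np.float64(0.2768), np.float64(0.2988), np.float64(0.2791), np.float64(0.2988)]
bc [0.60340688 0.02769375 0.015     ]
80.81723529462184
80.81475051153902
-9.311868251577724
-8.871179992173866
hdr [0.57620954 0.03192941 0.029     ] 0.23633257804151517 81.52496794028671
{'fx': 303.017398290938, 'fy': 303.017398290938, 'cx': 279.73637021520625, 'cy': 204.80246503868779, 'cam_to_world': array([[ 4.18392055e-01, -8.74913197e-01, -2.43874939e-01,
         3.01660718e-01],
       [-9.08266170e-01, -4.03266395e-01, -1.11484431e-01,
        -4.94331954e-01],
       [-8.07367461e-04,  2.68147557e-01, -9.63377515e-01,
         3.74115198e-01],
       [ 0.00000000e+00,  0.00000000e+00,  0.00000000e+00,
         1.00000000e+00]])}
[-3.14050978e+00 -1.35674330e-04  4.30819851e-01]
```

jog_arm:
  motion:
    - {"tx":1.86,"ty":-2.35}
    - {"tx":1.86,"ty":-2.35}
    - {"tx":1.86,"ty":-2.35}
    - {"tx":1.86,"ty":-2.35}
    - {"tx":1.86,"ty":-2.35}
    - {"tx":1.86,"ty":-2.35}
    - {"tx":1.86,"ty":-2.35}
    - {"tx":1.86,"ty":-2.35}
    - {"tx":1.86,"ty":-2.35}
    - {"tx":1.86,"ty":-2.35}
    - {"tx":1.86,"ty":-2.35}
    - {"tx":1.86,"ty":-2.35}
    - {"tx":1.86,"ty":-2.35}
    - {"tx":1.86,"ty":-2.35}
    - {"tx":1.86,"ty":-2.35}

```text
invalid input at $.motion[0]: expected keys tx, ty, tz, spin
```

jog_arm:
  motion:
    - {"tx":1.86,"ty":-2.35}
    - {"tx":1.86,"ty":-2.35}
    - {"tx":1.86,"ty":-2.35}
    - {"tx":1.86,"ty":-2.35}
    - {"tx":1.86,"ty":-2.35}
    - {"tx":1.86,"ty":-2.35}
    - {"tx":1.86,"ty":-2.35}
    - {"tx":1.86,"ty":-2.35}
    - {"tx":1.86,"ty":-2.35}
    - {"tx":1.86,"ty":-2.35}
    - {"tx":1.86,"ty":-2.35}
    - {"tx":1.86,"ty":-2.35}
    - {"tx":1.86,"ty":-2.35}
    - {"tx":1.86,"ty":-2.35}
    - {"tx":1.86,"ty":-2.35}

```text
invalid input at $.motion[0]: expected keys tx, ty, tz, spin
```

jog_arm:
  motion:
    - {"spin":-7}
    - {"spin":-7}
    - {"spin":-7}
    - {"spin":-7}
    - {"spin":-7}
    - {"spin":-7}
    - {"spin":-7}
    - {"spin":-7}
    - {"spin":-7}
    - {"spin":-7}
    - {"spin":-7}
    - {"spin":-7}
    - {"spin":-7}
    - {"spin":-7}
    - {"spin":-7}
    - {"spin":-7}
    - {"spin":-7}

```text
invalid input at $.motion[0]: expected keys tx, ty, tz, spin
```

jog_arm:
  motion:
    - {"spin":-7}
    - {"spin":-7}
    - {"spin":-7}
    - {"spin":-7}
    - {"spin":-7}
    - {"spin":-7}
    - {"spin":-7}
    - {"spin":-7}
    - {"spin":-7}
    - {"spin":-7}
    - {"spin":-7}
    - {"spin":-7}
    - {"spin":-7}
    - {"spin":-7}
    - {"spin":-7}
    - {"spin":-7}
    - {"spin":-7}
    - {"spin":-2.6}
    - {}
    - {}

```text
invalid input at $.motion[0]: expected keys tx, ty, tz, spin
```

jog_arm:
  motion:
    - {"tx":1.86,"ty":-2.35,"tz":0,"spin":0}
    - {"tx":1.86,"ty":-2.35,"tz":0,"spin":0}
    - {"tx":1.86,"ty":-2.35,"tz":0,"spin":0}
    - {"tx":1.86,"ty":-2.35,"tz":0,"spin":0}
    - {"tx":1.86,"ty":-2.35,"tz":0,"spin":0}
    - {"tx":1.86,"ty":-2.35,"tz":0,"spin":0}
    - {"tx":1.86,"ty":-2.35,"tz":0,"spin":0}
    - {"tx":1.86,"ty":-2.35,"tz":0,"spin":0}
    - {"tx":1.86,"ty":-2.35,"tz":0,"spin":0}
    - {"tx":1.86,"ty":-2.35,"tz":0,"spin":0}
    - {"tx":1.86,"ty":-2.35,"tz":0,"spin":0}
    - {"tx":1.86,"ty":-2.35,"tz":0,"spin":0}
    - {"tx":1.86,"ty":-2.35,"tz":0,"spin":0}
    - {"tx":1.86,"ty":-2.35,"tz":0,"spin":0}
    - {"tx":1.86,"ty":-2.35,"tz":0,"spin":0}

```text
time: 1.35
position: [0.3463, -0.0842, 0.2563]
orientation: [-3.142, -0.0, 0.43]
contact_force: [1.0, -0.9, -0.2]
width: 0.999
grip_force: 0.0
```

jog_arm:
  motion:
    - {"tx":1.86,"ty":-2.35,"tz":0,"spin":0}
    - {"tx":1.86,"ty":-2.35,"tz":0,"spin":0}
    - {"tx":1.86,"ty":-2.35,"tz":0,"spin":0}
    - {"tx":1.86,"ty":-2.35,"tz":0,"spin":0}
    - {"tx":1.86,"ty":-2.35,"tz":0,"spin":0}
    - {"tx":1.86,"ty":-2.35,"tz":0,"spin":0}
    - {"tx":1.86,"ty":-2.35,"tz":0,"spin":0}
    - {"tx":1.86,"ty":-2.35,"tz":0,"spin":0}
    - {"tx":1.86,"ty":-2.35,"tz":0,"spin":0}
    - {"tx":1.86,"ty":-2.35,"tz":0,"spin":0}
    - {"tx":1.86,"ty":-2.35,"tz":0,"spin":0}
    - {"tx":1.86,"ty":-2.35,"tz":0,"spin":0}
    - {"tx":1.86,"ty":-2.35,"tz":0,"spin":0}
    - {"tx":1.86,"ty":-2.35,"tz":0,"spin":0}
    - {"tx":1.86,"ty":-2.35,"tz":0,"spin":0}

```text
time: 2.6
position: [0.4526, 0.3527, 0.2559]
orientation: [-3.142, 0.001, 0.431]
contact_force: [0.6, -0.5, 0.3]
width: 0.999
grip_force: 0.0
```

jog_arm:
  motion:
    - {"tx":0,"ty":0,"tz":0,"spin":-7}
    - {"tx":0,"ty":0,"tz":0,"spin":-7}
    - {"tx":0,"ty":0,"tz":0,"spin":-7}
    - {"tx":0,"ty":0,"tz":0,"spin":-7}
    - {"tx":0,"ty":0,"tz":0,"spin":-7}
    - {"tx":0,"ty":0,"tz":0,"spin":-7}
    - {"tx":0,"ty":0,"tz":0,"spin":-7}
    - {"tx":0,"ty":0,"tz":0,"spin":-7}
    - {"tx":0,"ty":0,"tz":0,"spin":-7}
    - {"tx":0,"ty":0,"tz":0,"spin":-7}
    - {"tx":0,"ty":0,"tz":0,"spin":-7}
    - {"tx":0,"ty":0,"tz":0,"spin":-7}
    - {"tx":0,"ty":0,"tz":0,"spin":-7}
    - {"tx":0,"ty":0,"tz":0,"spin":-7}
    - {"tx":0,"ty":0,"tz":0,"spin":-7}
    - {"tx":0,"ty":0,"tz":0,"spin":-7}
    - {"tx":0,"ty":0,"tz":0,"spin":-7}

```text
time: 4.02
position: [0.4526, 0.3511, 0.256]
orientation: [-3.141, -0.0, 2.514]
contact_force: [0.2, -0.5, -0.9]
width: 1.003
grip_force: 0.0
```

jog_arm:
  motion:
    - {"tx":0,"ty":0,"tz":0,"spin":-7}
    - {"tx":0,"ty":0,"tz":0,"spin":-7}
    - {"tx":0,"ty":0,"tz":0,"spin":-7}
    - {"tx":0,"ty":0,"tz":0,"spin":-7}
    - {"tx":0,"ty":0,"tz":0,"spin":-7}
    - {"tx":0,"ty":0,"tz":0,"spin":-7}
    - {"tx":0,"ty":0,"tz":0,"spin":-7}
    - {"tx":0,"ty":0,"tz":0,"spin":-7}
    - {"tx":0,"ty":0,"tz":0,"spin":-7}
    - {"tx":0,"ty":0,"tz":0,"spin":-7}
    - {"tx":0,"ty":0,"tz":0,"spin":-7}
    - {"tx":0,"ty":0,"tz":0,"spin":-7}
    - {"tx":0,"ty":0,"tz":0,"spin":-7}
    - {"tx":0,"ty":0,"tz":0,"spin":-7}
    - {"tx":0,"ty":0,"tz":0,"spin":-7}
    - {"tx":0,"ty":0,"tz":0,"spin":-7}
    - {"tx":0,"ty":0,"tz":0,"spin":-7}
    - {"tx":0,"ty":0,"tz":0,"spin":-2.6}
    - {"tx":0,"ty":0,"tz":0,"spin":0}
    - {"tx":0,"ty":0,"tz":0,"spin":0}

```text
time: 5.68
position: [0.4527, 0.3511, 0.2561]
orientation: [3.141, -0.0, -1.655]
contact_force: [-0.2, 0.6, -0.0]
width: 0.998
grip_force: 0.0
```

```bash
python3 - <<'E'
from h import *
s=sensors.sense();print({k:np.round(s[k],4) for k in("time","joints","position","orientation","contact_force")})
i=optics.get_image("wrist"); cv2.imwrite("pics/w1.png",i)
m=optics.camera_model("wrist")
for p in([.452,.352,.032],[.46,.453,.032],[.444,.2505,.032],[.377,.3596,.005]): print(p,proj("wrist",p,m))
E
```

```text
{'time': np.float64(5.6833), 'joints': array([ 5.2520e-01,  1.4630e-01,  1.4425e+00,  1.0000e-04,  1.5532e+00,
       -2.5320e+00]), 'position': array([0.4527, 0.3511, 0.2561]), 'orientation': array([ 3.1412e+00, -2.0000e-04, -1.6552e+00]), 'contact_force': array([-0.2016,  0.5506, -0.0106])}
[0.452, 0.352, 0.032] [280.16817421 182.85092653]
[0.46, 0.453, 0.032] [280.52415568 263.19984084]
[0.444, 0.2505, 0.032] [279.71268221  88.4475374 ]
[0.377, 0.3596, 0.005] [341.05473176 179.56061478]
```

View pics/w1.png

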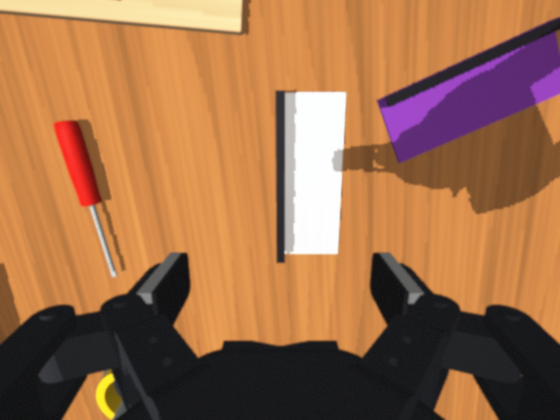

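The wrist view confirms it. The rail top runs (281,91)–(281,262), centred between the fingers and parallel to the pads. The flange is on the tool +y side. Going down now.

jog_arm:
  motion:
    - {"tx":0,"ty":0.05,"tz":2.5,"spin":0}
    - {"tx":0,"ty":0,"tz":2.5,"spin":0}
    - {"tx":0,"ty":0,"tz":2.5,"spin":0}
    - {"tx":0,"ty":0,"tz":2.5,"spin":0}
    - {"tx":0,"ty":0,"tz":2.5,"spin":0}
    - {"tx":0,"ty":0,"tz":2.5,"spin":0}
    - {"tx":0,"ty":0,"tz":2.5,"spin":0}
    - {"tx":0,"ty":0,"tz":2,"spin":0}
    - {"tx":0,"ty":0,"tz":1.5,"spin":0}
    - {"tx":0,"ty":0,"tz":1,"spin":0}
    - {"tx":0,"ty":0,"tz":0.2,"spin":0}
    - {"tx":0,"ty":0,"tz":0,"spin":0}
    - {"tx":0,"ty":0,"tz":0,"spin":0}

```text
time: 6.82
position: [0.4526, 0.3515, 0.0353]
orientation: [-3.141, 0.001, -1.654]
contact_force: [-0.0, 0.2, 1.0]
width: 0.999
grip_force: 0.0
```

jog_arm:
  motion:
    - {"tx":0,"ty":0,"tz":0,"spin":0}
    - {"tx":0,"ty":0,"tz":0,"spin":0}
    - {"tx":0,"ty":0,"tz":0,"spin":0}
    - {"tx":0,"ty":0,"tz":0,"spin":0}
    - {"tx":0,"ty":0,"tz":0,"spin":0}
    - {"tx":0,"ty":0,"tz":0,"spin":0}
    - {"tx":0,"ty":0,"tz":0,"spin":0}
    - {"tx":0,"ty":0,"tz":0,"spin":0}
    - {"tx":0,"ty":0,"tz":0,"spin":0}
    - {"tx":0,"ty":0,"tz":0,"spin":0}
  jaw: 1
  newtons: 70

```text
time: 7.65
position: [0.4523, 0.3513, 0.0346]
orientation: [-3.141, 0.0, -1.653]
contact_force: [-1.0, -0.2, 6.2]
width: 0.096
grip_force: 69.3
```

jog_arm:
  motion:
    - {"tx":0,"ty":0,"tz":-0.5,"spin":0}
    - {"tx":0,"ty":0,"tz":-1,"spin":0}
    - {"tx":0,"ty":0,"tz":-1.5,"spin":0}
    - {"tx":0,"ty":0,"tz":-2,"spin":0}
    - {"tx":0,"ty":0,"tz":-2,"spin":0}
    - {"tx":0,"ty":0,"tz":-2,"spin":0}
    - {"tx":0,"ty":0,"tz":-1,"spin":2}
    - {"tx":0,"ty":0,"tz":0,"spin":4}
    - {"tx":0,"ty":0,"tz":0,"spin":6}
    - {"tx":0,"ty":0,"tz":0,"spin":7}
    - {"tx":0,"ty":0,"tz":0,"spin":7}
    - {"tx":0,"ty":0,"tz":0,"spin":7}
    - {"tx":0,"ty":0,"tz":0,"spin":7}
    - {"tx":0,"ty":0,"tz":0,"spin":7}
    - {"tx":0,"ty":0,"tz":0,"spin":7}
    - {"tx":0,"ty":0,"tz":0,"spin":7}
    - {"tx":0,"ty":0,"tz":0,"spin":7}
    - {"tx":0,"ty":0,"tz":0,"spin":7}
    - {"tx":0,"ty":0,"tz":0,"spin":7}
    - {"tx":0,"ty":0,"tz":0,"spin":7}

```text
time: 9.32
position: [0.4521, 0.3511, 0.135]
orientation: [3.142, -0.0, 3.071]
contact_force: [-0.6, -0.6, -3.8]
width: 0.1
grip_force: 68.4
```

jog_arm:
  motion:
    - {"tx":0,"ty":0,"tz":0,"spin":7}
    - {"tx":0,"ty":0,"tz":0,"spin":7}
    - {"tx":0,"ty":0,"tz":0,"spin":7}
    - {"tx":0,"ty":0,"tz":0,"spin":7}
    - {"tx":0,"ty":0,"tz":0,"spin":7}
    - {"tx":0,"ty":0,"tz":0,"spin":7}
    - {"tx":0,"ty":0,"tz":0,"spin":7}
    - {"tx":0,"ty":0,"tz":0,"spin":7}
    - {"tx":0,"ty":0,"tz":0,"spin":7}
    - {"tx":0,"ty":0,"tz":0,"spin":7}
    - {"tx":0,"ty":0,"tz":0,"spin":7}
    - {"tx":0,"ty":0,"tz":0,"spin":7}
    - {"tx":0,"ty":0,"tz":0,"spin":5}
    - {"tx":0,"ty":0,"tz":0,"spin":3}
    - {"tx":0,"ty":0,"tz":0,"spin":0}
    - {"tx":0,"ty":0,"tz":0,"spin":0}

```text
time: 10.65
position: [0.4521, 0.3512, 0.1348]
orientation: [3.142, -0.0, 1.473]
contact_force: [-0.1, 0.6, -2.9]
width: 0.095
grip_force: 68.4
```

jog_arm:
  motion:
    - {"tx":-1,"ty":0.18,"tz":0,"spin":0}
    - {"tx":-2,"ty":0.35,"tz":0,"spin":0}
    - {"tx":-2.4,"ty":0.42,"tz":0,"spin":0}
    - {"tx":-2.4,"ty":0.42,"tz":0,"spin":0}
    - {"tx":-2.4,"ty":0.42,"tz":0,"spin":0}
    - {"tx":-2.4,"ty":0.42,"tz":0,"spin":0}
    - {"tx":-2.4,"ty":0.42,"tz":0,"spin":0}
    - {"tx":-2.4,"ty":0.42,"tz":0,"spin":0}
    - {"tx":-2.4,"ty":0.42,"tz":0,"spin":0}
    - {"tx":-2.4,"ty":0.42,"tz":0,"spin":0}
    - {"tx":-2.4,"ty":0.42,"tz":0,"spin":0}
    - {"tx":-2.4,"ty":0.42,"tz":0,"spin":0}
    - {"tx":-2,"ty":0.35,"tz":0,"spin":0}
    - {"tx":-1,"ty":0.18,"tz":0,"spin":0}
    - {"tx":0,"ty":0,"tz":0,"spin":1.7}
    - {"tx":0,"ty":0,"tz":0,"spin":1.7}
    - {"tx":0,"ty":0,"tz":0,"spin":0}
    - {"tx":0,"ty":0,"tz":0,"spin":0}

```text
time: 12.15
position: [0.4745, 0.0475, 0.1344]
orientation: [-3.142, -0.0, 1.413]
contact_force: [-0.4, -0.7, -2.8]
width: 0.102
grip_force: 68.4
```

```bash
python3 - <<'E'
from h import *
s=sensors.sense();print({k:np.round(s[k],4) for k in("time","joints","position","orientation","contact_force","torque")})
w=optics.get_image("wrist"); t=optics.get_image("scene")
cv2.imwrite("pics/w2.png",w); 
c=cv2.resize(t[150:330,140:400],None,fx=2.2,fy=2.2,interpolation=cv2.INTER_CUBIC)
o=np.zeros((600,800,3),np.uint8); o[:396,:572]=c
cv2.imwrite("pics/s2.png",c)
E
```

```text
{'time': np.float64(12.15), 'joints': array([-6.2100e-02,  2.1800e-02,  1.8299e+00,  1.0000e-04,  1.2900e+00,
        9.5200e-02]), 'position': array([0.4745, 0.0475, 0.1344]), 'orientation': array([-3.1415e+00, -1.0000e-04,  1.4135e+00]), 'contact_force': array([-0.3922, -0.6661, -2.8321]), 'torque': array([ 0.0065,  0.0969, -0.0263])}
```

View pics/w2.png

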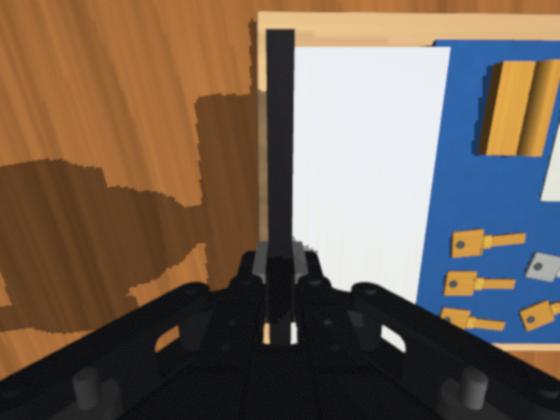

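```bash
python3 - <<'E'
from h import *
m=optics.camera_model("wrist"); s=sensors.sense(); p=s["position"]; y=s["orientation"][2]-np.pi/2
ex=np.array([np.cos(y),np.sin(y),0]); ey=np.array([-np.sin(y),np.cos(y),0]); ez=np.array([0,0,1])
o=np.array([p[0],p[1],p[2]-.0346])
for a in((.075,.1,.005),(.075,-.05,.005),(-.005,.1,.032),(.005,.1,.032)): print(a,proj("wrist",o+a[0]*ex+a[1]*ey+a[2]*ez,m))
print("yaw",np.degrees(y))
bc=np.array([.6034,.0277,0]); a=np.radians(-9); bx=np.array([np.cos(a),np.sin(a),0]); by=np.array([-np.sin(a),np.cos(a),0])
for q in((-.15,.14,.015),(-.03,.12,.029),(-.03,-.12,.029),(.15,.14,.015)): print(q,proj("wrist",bc+q[0]*bx+q[1]*by+q[2]*ez,m))
for u,v,z in((258,12,.015),(434,41,.029)):
    r=ray("wrist",u,v,z,m)-bc; print("board fr",r@bx,r@by)
E
```

```text
(0.075, 0.1, 0.005) [449.67502976  44.33350827]
(0.075, -0.05, 0.005) [410.17700826 332.95767886]
(-0.005, 0.1, 0.032) [265.84812936  25.77739918]
(0.005, 0.1, 0.032) [293.94996924  25.80249434]
yaw -9.0122589125335
(-0.15, 0.14, 0.015) [251.46440262  10.9422069 ]
(-0.03, 0.12, 0.029) [430.90728895  37.88926193]
(-0.03, -0.12, 0.029) [394.10982864 341.99572319]
(0.15, 0.14, 0.015) [685.46763425  11.22575679]
board fr -0.1454943389817636 0.1393578297653972
board fr -0.027689463665608077 0.11813654991397274
```

View pics/s2.png

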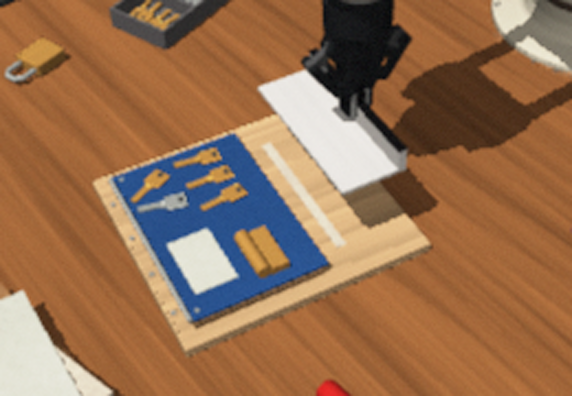

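The strip is held level and square: its predicted corners match to within 3 px. It sits above the bare part of the board, in front of the header. Lowering it to just above the board.

jog_arm:
  motion:
    - {"tx":0,"ty":0,"tz":0.8,"spin":0}
    - {"tx":0,"ty":0,"tz":1.5,"spin":0}
    - {"tx":0,"ty":0,"tz":1.5,"spin":0}
    - {"tx":0,"ty":0,"tz":1.5,"spin":0}
    - {"tx":0,"ty":0,"tz":1.2,"spin":0}
    - {"tx":0,"ty":0,"tz":0.8,"spin":0}
    - {"tx":0,"ty":0,"tz":0.4,"spin":0}
    - {"tx":0,"ty":0,"tz":0.2,"spin":0}
    - {"tx":0,"ty":0,"tz":0.2,"spin":0}
    - {"tx":0,"ty":0,"tz":0,"spin":0}
    - {"tx":0,"ty":0,"tz":0,"spin":0}

```text
time: 13.17
position: [0.4749, 0.0475, 0.0537]
orientation: [3.141, -0.0, 1.412]
contact_force: [1.0, 0.8, -2.5]
width: 0.098
grip_force: 68.3
```

jog_arm:
  motion:
    - {"tx":0,"ty":0,"tz":0.05,"spin":0}
    - {"tx":0,"ty":0,"tz":0.05,"spin":0}
    - {"tx":0,"ty":0,"tz":0.05,"spin":0}
    - {"tx":0,"ty":0,"tz":0,"spin":0}
    - {"tx":0,"ty":0,"tz":0,"spin":0}

```text
time: 13.58
position: [0.4746, 0.0475, 0.0518]
orientation: [-3.142, -0.0, 1.412]
contact_force: [0.7, -0.6, -3.0]
width: 0.103
grip_force: 68.3
```

jog_arm:
  motion:
    - {"tx":0,"ty":0,"tz":0.05,"spin":0}
    - {"tx":0,"ty":0,"tz":0.05,"spin":0}
    - {"tx":0,"ty":0,"tz":0,"spin":0}
    - {"tx":0,"ty":0,"tz":0,"spin":0}

```text
time: 13.92
position: [0.4746, 0.0475, 0.0508]
orientation: [-3.141, -0.0, 1.412]
contact_force: [-0.7, -0.0, -3.4]
width: 0.1
grip_force: 68.3
```

jog_arm:
  motion:
    - {"tx":0,"ty":0.3,"tz":0,"spin":0}
    - {"tx":0,"ty":0.4,"tz":0,"spin":0}
    - {"tx":0,"ty":0.4,"tz":0,"spin":0}
    - {"tx":0,"ty":0.4,"tz":0,"spin":0}
    - {"tx":0,"ty":0.3,"tz":0,"spin":0}
    - {"tx":0,"ty":0.3,"tz":0,"spin":0}
    - {"tx":0,"ty":0.3,"tz":0,"spin":0}
    - {"tx":0,"ty":0.3,"tz":0,"spin":0}
    - {"tx":0,"ty":0,"tz":0,"spin":0}
    - {"tx":0,"ty":0,"tz":0,"spin":0}

```text
time: 14.75
position: [0.5013, 0.0432, 0.0507]
orientation: [-3.141, -0.0, 1.412]
contact_force: [0.4, -0.2, -2.6]
width: 0.098
grip_force: 68.4
```

```bash
python3 - <<'E'
from h import *
s=sensors.sense();print({k:np.round(s[k],4) for k in("time","position","orientation","contact_force","torque")})
w=optics.get_image("wrist"); cv2.imwrite("pics/w3.png",w)
E
```

```text
{'time': np.float64(14.75), 'position': array([0.5013, 0.0432, 0.0507]), 'orientation': array([-3.1414e+00, -1.0000e-04,  1.4116e+00]), 'contact_force': array([ 0.4391, -0.1629, -2.5807]), 'torque': array([0.0077, 0.0939, 0.0251])}
```

View pics/w3.png

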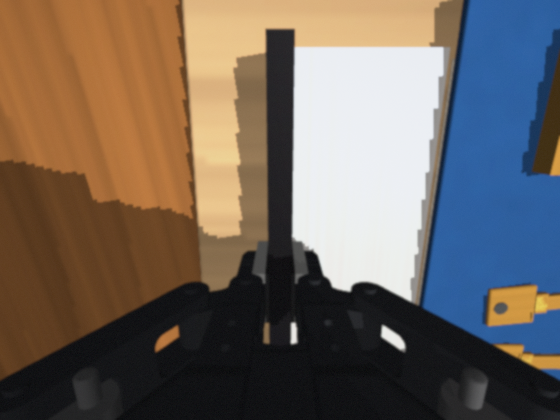

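The picture shows the flange's free edge at (449,47)–(412,303), just short of the header's near edge, which runs about (458,47)–(424,303). They are parallel to within a few px. I'll compute the lip line.

```bash
python3 - <<'E'
from h import *
m=optics.camera_model("wrist"); s=sensors.sense(); p=s["position"]; y=s["orientation"][2]-np.pi/2
ex=np.array([np.cos(y),np.sin(y),0]); ey=np.array([-np.sin(y),np.cos(y),0]); o=np.array([p[0],p[1],0])
w=cv2.imread("pics/w3.png").astype(int)
pts=[]
for v in range(5,300,10):
    r=w[v]; k=np.where((r[400:,0]>r[400:,2]+50)&(r[400:,0]>90))[0]
    if len(k): q=ray("wrist",400+k[0]-.5,v,.029,m)-o; pts.append((q@ex,q@ey))
pts=np.array(pts); f=np.polyfit(pts[:,1],pts[:,0],1); print("hdr x=",f, np.degrees(f[0]),np.std(pts[:,0]-np.polyval(f,pts[:,1])))
g=[]
for v in range(60,300,10):
    r=w[v]; k=np.where((r[300:460].min(1)>190))[0]; q=ray("wrist",300+k[-1]+.5,v,.0212,m)-o; g.append((q@ex,q@ey))
g=np.array(g); f=np.polyfit(g[:,1],g[:,0],1); print("edge",f,np.degrees(f[0]))
E
```

```text
hdr x= [0.00548301 0.07537476] 0.31415322081626956 0.00013330723100810635
edge [0.01032029 0.07189926] 0.5913091822826984
```

jog_arm:
  motion:
    - {"tx":0,"ty":0.2,"tz":0,"spin":0}
    - {"tx":0,"ty":0.3,"tz":0,"spin":0}
    - {"tx":0,"ty":0.3,"tz":0,"spin":0}
    - {"tx":0,"ty":0.2,"tz":0,"spin":0}
    - {"tx":0,"ty":0,"tz":0,"spin":0}
    - {"tx":0,"ty":0,"tz":0,"spin":0}

```text
time: 15.3
position: [0.5112, 0.0416, 0.0507]
orientation: [-3.141, -0.0, 1.412]
contact_force: [1.2, 0.9, -2.8]
width: 0.098
grip_force: 68.4
```

jog_arm:
  motion:
    - {"tx":0,"ty":0.3,"tz":0,"spin":0}
    - {"tx":0,"ty":0.3,"tz":0,"spin":0}
    - {"tx":0,"ty":0.3,"tz":0,"spin":0}
    - {"tx":0,"ty":0.3,"tz":0,"spin":0}
    - {"tx":0,"ty":0.3,"tz":0,"spin":0}
    - {"tx":0,"ty":0.3,"tz":0,"spin":0}
    - {"tx":0,"ty":0.3,"tz":0,"spin":0}
    - {"tx":0,"ty":0.1,"tz":0,"spin":0}
    - {"tx":0,"ty":0,"tz":0,"spin":0}
    - {"tx":0,"ty":0,"tz":0,"spin":0}

```text
time: 16.13
position: [0.5328, 0.0381, 0.0507]
orientation: [-3.141, -0.0, 1.412]
contact_force: [-0.1, -0.5, -2.4]
width: 0.1
grip_force: 68.4
```

jog_arm:
  motion:
    - {"tx":0,"ty":0.05,"tz":0,"spin":0}
    - {"tx":0,"ty":0.05,"tz":0,"spin":0}
    - {"tx":0,"ty":0.05,"tz":0,"spin":0}
    - {"tx":0,"ty":0.05,"tz":0,"spin":0}
    - {"tx":0,"ty":0.05,"tz":0,"spin":0}
    - {"tx":0,"ty":0.05,"tz":0,"spin":0}
    - {"tx":0,"ty":0,"tz":0,"spin":0}
    - {"tx":0,"ty":0,"tz":0,"spin":0}

```text
time: 16.8
position: [0.5358, 0.0377, 0.0508]
orientation: [-3.141, -0.0, 1.412]
contact_force: [-1.8, 1.2, -2.1]
width: 0.102
grip_force: 68.6
```

jog_arm:
  motion:
    - {"tx":0,"ty":0.05,"tz":0,"spin":0}
    - {"tx":0,"ty":0,"tz":0,"spin":0}
    - {"tx":0,"ty":0,"tz":0,"spin":0}

```text
time: 17.05
position: [0.536, 0.0378, 0.0507]
orientation: [-3.141, -0.0, 1.412]
contact_force: [-3.3, 3.6, -1.9]
width: 0.099
grip_force: 68.8
```

jog_arm:
  motion:
    - {"tx":0,"ty":0.05,"tz":0,"spin":0}
    - {"tx":0,"ty":0,"tz":0,"spin":0}
    - {"tx":0,"ty":0,"tz":0,"spin":0}

```text
time: 17.3
position: [0.5361, 0.0378, 0.0506]
orientation: [-3.14, -0.0, 1.412]
contact_force: [-7.9, 3.4, -0.0]
width: 0.1
grip_force: 69.1
```

```bash
python3 - <<'E'
from h import *
s=sensors.sense();print({k:np.round(s[k],4) for k in("time","position","orientation","contact_force","torque")})
E
```

```text
{'time': np.float64(17.3), 'position': array([0.5361, 0.0378, 0.0506]), 'orientation': array([-3.1396e+00, -4.0000e-04,  1.4116e+00]), 'contact_force': array([-7.8654,  3.4309, -0.0238]), 'torque': array([ 0.58  ,  1.221 , -0.2694])}
```

jog_arm:
  motion:
    - {"tx":0,"ty":0,"tz":0,"spin":0.2}
    - {"tx":0,"ty":0,"tz":0,"spin":0.2}
    - {"tx":0,"ty":0,"tz":0,"spin":0}
    - {"tx":0,"ty":0,"tz":0,"spin":0}

```text
time: 17.63
position: [0.5361, 0.0378, 0.0506]
orientation: [-3.14, -0.0, 1.405]
contact_force: [-8.3, 4.0, 0.7]
width: 0.098
grip_force: 69.0
```

```bash
python3 - <<'E'
from h import *
s=sensors.sense();print({k:np.round(s[k],4) for k in("time","position","orientation","contact_force","torque")})
i=optics.get_image("wrist"); cv2.imwrite("pics/w4.png",i)
m=optics.camera_model("wrist"); p=s["position"]; y=s["orientation"][2]-np.pi/2
ex=np.array([np.cos(y),np.sin(y),0]); ey=np.array([-np.sin(y),np.cos(y),0]); o=np.array([p[0],p[1],0])
w=i.astype(int);pts=[]
for v in range(60,240,10):
    r=w[v]; k=np.where((r[300:,0]>r[300:,2]+50)&(r[300:,0]>90))[0]
    if len(k): q=ray("wrist",300+k[0]-.5,v,.029,m)-o; pts.append((q@ex,q@ey))
pts=np.array(pts); f=np.polyfit(pts[:,1],pts[:,0],1); print("hdr x=",f, np.degrees(f[0]),np.std(pts[:,0]-np.polyval(f,pts[:,1])))
E
```

```text
{'time': np.float64(17.6333), 'position': array([0.5361, 0.0378, 0.0506]), 'orientation': array([-3.1397e+00, -3.0000e-04,  1.4048e+00]), 'contact_force': array([-8.256 ,  4.0499,  0.664 ]), 'torque': array([0.6138, 1.2128, 0.0191])}
hdr x= [-0.00105848  0.04002994] -0.06064627438632508 0.00012845973215903943
```

View pics/w4.png

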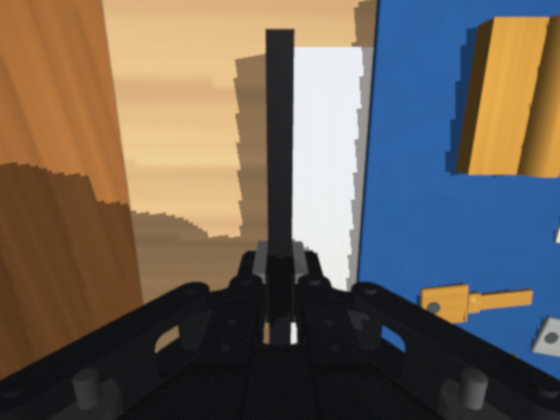

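Home: the lip is 40.0 mm from the rail centre, as it should be, squared to 0.06°, and the header is down. Now pressing down gently.

jog_arm:
  motion:
    - {"tx":0,"ty":0,"tz":0.05,"spin":0}
    - {"tx":0,"ty":0,"tz":0,"spin":0}
    - {"tx":0,"ty":0,"tz":0,"spin":0}
    - {"tx":0,"ty":0,"tz":0,"spin":0}

```text
time: 18.02
position: [0.5361, 0.0378, 0.0501]
orientation: [-3.14, -0.0, 1.405]
contact_force: [-7.3, 3.5, 0.3]
width: 0.102
grip_force: 69.2
```

jog_arm:
  motion:
    - {"tx":0,"ty":0,"tz":0.05,"spin":0}
    - {"tx":0,"ty":0,"tz":0,"spin":0}
    - {"tx":0,"ty":0,"tz":0,"spin":0}
    - {"tx":0,"ty":0,"tz":0,"spin":0}

```text
time: 18.35
position: [0.5361, 0.0378, 0.0497]
orientation: [-3.14, -0.0, 1.405]
contact_force: [-9.2, 3.3, 2.0]
width: 0.102
grip_force: 69.5
```

jog_arm:
  motion:
    - {"tx":0,"ty":0,"tz":0.05,"spin":0}
    - {"tx":0,"ty":0,"tz":0,"spin":0}
    - {"tx":0,"ty":0,"tz":0,"spin":0}
    - {"tx":0,"ty":0,"tz":0,"spin":0}

```text
time: 18.68
position: [0.5361, 0.0378, 0.0496]
orientation: [-3.14, -0.0, 1.405]
contact_force: [-13.3, 4.6, 9.4]
width: 0.102
grip_force: 70.7
```

jog_arm:
  motion:
    - {"tx":0,"ty":0,"tz":0.03,"spin":0}
    - {"tx":0,"ty":0,"tz":0,"spin":0}
    - {"tx":0,"ty":0,"tz":0,"spin":0}
    - {"tx":0,"ty":0,"tz":0,"spin":0}

```text
time: 19.02
position: [0.5361, 0.0378, 0.0496]
orientation: [-3.14, -0.0, 1.405]
contact_force: [-15.4, 2.7, 14.9]
width: 0.103
grip_force: 71.4
```

jog_arm:
  motion:
    - {"tx":0,"ty":-0.04,"tz":-0.03,"spin":0}
    - {"tx":0,"ty":0,"tz":0,"spin":0}
    - {"tx":0,"ty":0,"tz":0,"spin":0}
    - {"tx":0,"ty":0,"tz":0,"spin":0}
    - {"tx":0,"ty":0,"tz":0,"spin":0}
    - {"tx":0,"ty":0,"tz":0,"spin":0}

```text
time: 19.52
position: [0.5361, 0.0378, 0.0496]
orientation: [-3.141, -0.0, 1.405]
contact_force: [-9.4, 2.8, 6.3]
width: 0.101
grip_force: 70.2
```

jog_arm:
  motion:
    - {"tx":0,"ty":0,"tz":0,"spin":0}
    - {"tx":0,"ty":0,"tz":0,"spin":0}
    - {"tx":0,"ty":0,"tz":0,"spin":0}
    - {"tx":0,"ty":0,"tz":0,"spin":0}
    - {"tx":0,"ty":0,"tz":0,"spin":0}
    - {"tx":0,"ty":0,"tz":0,"spin":0}

```text
time: 20.02
position: [0.5361, 0.0378, 0.0497]
orientation: [-3.141, -0.0, 1.405]
contact_force: [-8.1, 2.3, 6.7]
width: 0.102
grip_force: 70.2
```

jog_arm:
  motion:
    - {"tx":0,"ty":0,"tz":0.01,"spin":0}
    - {"tx":0,"ty":0,"tz":0,"spin":0}
    - {"tx":0,"ty":0,"tz":0,"spin":0}
    - {"tx":0,"ty":0,"tz":0,"spin":0}
    - {"tx":0,"ty":0,"tz":0,"spin":0}
    - {"tx":0,"ty":0,"tz":0,"spin":0}
    - {"tx":0,"ty":0,"tz":0,"spin":0}
    - {"tx":0,"ty":0,"tz":0,"spin":0}

```text
time: 20.68
position: [0.5361, 0.0378, 0.0496]
orientation: [-3.141, -0.0, 1.405]
contact_force: [-9.5, 2.2, 7.6]
width: 0.098
grip_force: 70.6
```

```bash
python3 - <<'E'
from h import *
f=[]
for k in range(8):
    i=optics.get_image("wrist" if k<7 else "scene"); s=sensors.sense(); f.append(s["contact_force"])
    if k==6: w=i
print(np.mean(f,0),np.std(f,0),s["time"],s["position"],s["orientation"],s["torque"])
a=np.hstack([w[:,100:500],i[100:330,130:410].repeat(1,0)[:230].__class__(shape=(1,)) ]) if 0 else w
c=cv2.resize(i[170:330,160:400],(400,267),interpolation=cv2.INTER_CUBIC)
o=np.zeros((420,800,3),np.uint8);o[:,:400]=w[:,100:500];o[:267,400:]=c;cv2.imwrite("pics/f.png",o)
E
```

```text
[-8.99564343  3.11217755  8.11421714] [0.5906602  0.3076957  0.29456505] 21.0833 [0.53609182 0.03776332 0.04963871] [-3.14075678e+00 -2.07398475e-04  1.40489673e+00] [0.45765333 1.46091569 0.03340659]
```

View pics/f.png

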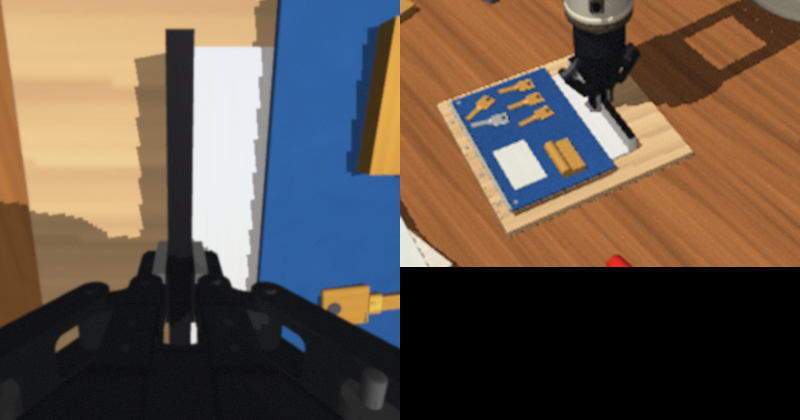

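The strip lies flat and parallel under the header, and the header is down. The TCP height puts the underside at 15.0 mm, on the board's face. The push is steady at about 8 N sensed, or about 11 N on the board with the strip's own weight.

```bash
python3 -c "
from rig import manip; print(manip.sign_off())"
```

```text
the job is handed in; nothing more can be done
None
```

I handed the job in at about 21 s with the aluminium strip tucked home against the stop batten, the header down, and the gripper still holding the strip flat with a push of about 8 N sensed (about 11 N on the board counting the strip's weight) and about 9 N forward against the stop; sign-off gave no verdict.

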